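# Show which crown die goes in which gap

### The arm

A 6-joint arm with a two-finger parallel gripper is mounted at the origin on the work surface. World frame = base frame: x ahead of the robot, y to its left, z up, the work surface at z = 0. Lengths are in mm, angles in rad, forces in N, time in s.
With the tool pointing down it reaches from about 375 to 900 mm from the base axis. Payload 3.1 kg.
Tool frame: the origin (TCP) lies between the finger pads, 19 mm behind the fingertips; this is the grasp point; z points along the fingers, y is the line along which they close (so a half turn about z gives the same grasp; the last joint's range is limited). The gripper opens to 87 mm and grips with 3 to 60 N. Pads are 19 mm wide; open, the fingers measure 117 mm over their backs; the gripper's body (75 mm by 190 mm) begins 51 mm behind the grasp point.
Start: joints at [-1.29, 0.527, 1.433, -0, 1.181, -0.178], TCP at [276.813, -560.331, 241.248] pointing down, gripper open.
Joint ranges: [-3.08, 3.08], [-0.75, 2.2], [0.22, 2.44], [-1.43, 4.57], [0, 2.65], [-2.85, 2.85]. Speed limits (rad/s): [2.79, 2.79, 3.14, 3.14, 3.14, 3.14].

### API

Orientations are given as [roll, pitch, yaw] about the fixed x, y, z axes, in that order (R = Rz(yaw) Ry(pitch) Rx(roll)).
In Python, from station import get_state, read_camera, job_done, find_in, masks_of, tip_of gives the robot as it stands. The module is installed in compiled form; this text tells all that it offers.
- The arm moves only by the shell command python3 -m inch 'ROWS'. ROWS is JSON, a list of rows, each an object of numbers: "x", "y", "z": the shift along the tool's x, y, z in mm; "rx", "ry", "rz": the turn, a rotation vector about the tool's x, y, z in rad; "hand": the closure, from 0 (fully open) to 1 (shut). In form: [{"x": .., "y": .., "z": .., "rx": .., "ry": .., "rz": .., "hand": ..}, ...]. A call has 1 to 12 rows; each row shifts and turns the commanded pose from where the row before left it, along the tool's axes as they then stand; what a row does not reach is not made up. A row lasts 1/8 s, in which the tool goes at most 62.5 mm and 10.7 degrees, less where a joint would pass 70% of its speed; a pose out of reach is approached as far as the arm can. A call with a gripper value outside its range is refused whole. The fingers move at their own pace and stop on an object; the grip force is fixed at half the most. Time passes only in rows, so rows that do not move let the fingers close. It gives the time, the measured TCP pose, the force, the opening and the grip force at its end, in the units of the state.
- get_state(): the state, without advancing time (a new reading comes with each control period).
- read_camera(name): name is "side" or "top" or "wrist"; returns a dict with "color" (400x640x3 uint8, blue, green, red), "range_z" (400x640 float32, mm along the optical axis (not along the pixel's ray), 0 where there is no reading), "K" (3x3 intrinsics, pixels), "k1" (the pictures are not rectified: a ray, as slopes to the right and down, at radius r is drawn at 1 + k1 r^2 times it, then the intrinsics apply), "extrinsics" (4x4, takes a point from camera to world coordinates); the wrist camera has in their place "T_tool_cam" (4x4, takes a point from camera to tool coordinates, whose origin is the TCP and whose axes are the flange's). Camera axes: x right, y down, z forward; pixel columns grow to the right and rows downward; lengths in mm; the calibration is good to about 2 mm. A picture is of the moment at which its call begins: read the wrist's pose just before it.
- job_done(): hands the job in; it is judged then, once.
Trained networks look in a picture, given as the dict that the camera call returned (one of the last four; its "shot" number tells which), for a name from the list of things; names that differ only in an ending like _2 or _b are one class to them, and where a whole thing is asked for, a point or a joint stands for the part that bears it (a point fixed in the world has none). Each returns a list of dicts, best first, with "conf" (0 to 1); they miss things now and then, are a little off and sometimes report something else, mostly with a low value. They report only what shows in the picture. A call takes as long as a camera call. They do not tell look-alikes from the thing itself.
- find_in(picture, query): "rect" ([left, top, right, bottom] in pixels, round what is visible of it).
- masks_of(picture, query): "region" (400x640 bool, what is visible of it) and "rect" ([left, top, right, bottom] in pixels, round what is visible of it).
- tip_of(picture, query): "point" ([row, column] in pixels: a listed point, or the origin of a listed thing).
The state is a dict: "t": time; "joints": joint angles; "qd": joint speeds; "joint_efforts": joint torques, N m; "position": TCP position; "orientation": TCP orientation; "ft_force": force on the tool from outside, world axes, zero at the start; "torque": the same for the moment, N m; "finger_gap": finger opening in mm; "grip_force": force on a finger pad.
Only numpy, scipy, OpenCV 4.12 (cv2) and the standard library are available. Lean on these libraries where they do the work, as an engineer would, in place of code of your own. Each camera call takes 0.05 s, during which the arm holds its last target. There are 200 camera calls.

### The job

Show the trainee which crown die goes where. Switch on the bench light by pushing its toggle lever all the way over to the far side, then point straight down with the fingertips just above the tallest of the four stone dies on the tray and stay there for a good two seconds, and after that point the same way, again for a good two seconds, just above the gap of the missing tooth in the jaw cast. Point at none of the other dies nor at the complete cast, never touch any die or cast, and leave everything else where it stands.

Things in the scene. Friction and masses are not known exactly. Their poses are not given: they have to be found in the camera images.
- light_lever (a joint): toggle lever of the bench light, rad: 0 = off, leaning 0.5 rad to the robot's side (its box's -x); 1.0 = on, at its stop, leaning 0.5 rad to the far side (+x). Starts between 0 and 0.15. Light friction (about 1 N at the ball); it stays where it is left.
- light_lever_tip (a point): centre of the steel ball, 26 mm across, on the end of the 10 mm thick lever; it swings on a 60 mm radius about a pivot 22 mm above the table: about 75 mm high at either end, 82 mm upright
- light_lever_base: fixed grey switch box 70 mm (x) by 50 mm (y), 25 mm high, that carries the lever in its middle; z up, its +x (within 0.4 rad of the world's) points to the far, on side. Origin at the centre of its underside.
- tray: fixed shallow steel tray 130 x 130 mm, rim 12 mm high, floor 3 mm thick; carries the four dies about 60 mm apart (centres 30 mm off the tray's middle in its x and y). Origin at the centre of its underside.
- die_tall: the tallest die. cream stone crown die: upright turned peg with a foot 23 mm across, a stem 15-17 mm thick and a tapered head 20 mm across, 48 mm tall; stands loose on the tray floor. Origin at the centre of its underside, z up.
- die_tall_top (a point): centre of the flat top of the tallest die, 48 mm above its foot and 51 mm above the table. Pointing at it counts with the TCP 14 to 65 mm above this point; fingertips reach about 19 mm past the TCP.
- die_a: short die. cream stone crown die: upright turned peg with a foot 23 mm across, a stem 15-17 mm thick and a tapered head 20 mm across, 24 mm tall; stands loose on the tray floor. Origin at the centre of its underside, z up.
- die_b: short die. cream stone crown die: upright turned peg with a foot 23 mm across, a stem 15-17 mm thick and a tapered head 20 mm across, 28 mm tall; stands loose on the tray floor. Origin at the centre of its underside, z up.
- die_c: middling die. cream stone crown die: upright turned peg with a foot 23 mm across, a stem 15-17 mm thick and a tapered head 20 mm across, 32 mm tall; stands loose on the tray floor. Origin at the centre of its underside, z up.
- cast_gap: cream stone jaw cast: D-shaped slab 16 mm thick with a horseshoe of teeth on top, tooth tops 30 mm above the table; loose. Origin at the underside, slab from x -36 (round front) to +42 mm, y -36 to +36 mm. One molar is missing: a gap about 14 mm wide in the tooth row on its +y side.
- gap (a point): middle of the gap of the missing molar, level with the tops of the neighbouring teeth (30 mm above the table); in the cast's frame at x +17.5, y +26.2 mm. Pointing at it counts with the TCP 14 to 65 mm above this point.
- cast_full: cream stone jaw cast: D-shaped slab 16 mm thick with a horseshoe of teeth on top, tooth tops 30 mm above the table; loose. Origin at the underside, slab from x -36 (round front) to +42 mm, y -36 to +36 mm. Its tooth row is complete.
- bowl: black rubber mixing bowl, 100 mm across, 55 mm high, loose; origin at its underside
- jar: amber glass jar with a white cap, 50 mm across, 60 mm high, loose; origin at its underside
- carver: slim wax carver with a 10 mm thick brass handle and flat steel blade, 170 mm long, lying along its x, loose
- brush: slim wooden-handled brush, 156 mm long, lying along its x, loose
- dappen: small white ceramic cup, 40 mm across, 25 mm high, loose; origin at its underside
- wax_tin: round flat metal tin, 60 mm across, 22 mm high, loose; origin at its underside
Mind the look-alikes: they are no part of the job. Leave any black or purple look-alike of the cast_gap alone. What is shaped like the light_lever_base but green is not meant.

How it is judged:
By the outcome, as a careful person would: the job done as asked, in the order asked, and still so for the second after the job is handed in, with the robot touching nothing.
It also fails if it takes over 54 s, if anything falls off the work surface, if the arm or the gripper's body presses on something with over 40 N, if the wrist force passes 120 N, or if a joint passes its speed limit or range.

## Working session

There is one attempt and no reset: what is moved stays moved. The work goes in short steps, Python scripts to look and compute and a shell command to move; the robot and the scene stay as the last step left them, time stands still between calls to the robot, and variables do not carry over. Pictures are saved under pics/ and viewed, at most 10 in all, crops included, and the job is handed in when it is done.

```bash
mkdir -p pics
cat > h.py <<'E'
import numpy as np, cv2
from station import *
def world(c, px):  # px list of (u,v); uses depth median 3x3
    out=[]
    for u,v in px:
        u=int(round(u));v=int(round(v))
        w=c["range_z"][max(v-1,0):v+2,max(u-1,0):u+2]; w=w[w>0]
        z=np.median(w) if w.size else np.nan
        d=ray(c,u,v); out.append((c["extrinsics"]@np.r_[d*z,1])[:3])
    return np.array(out)
def ray(c,u,v):
    K=c["K"]; k=float(np.ravel(c["k1"])[0])
    p=cv2.undistortPoints(np.array([[[u,v]]],float),K,np.array([k,0,0,0,0.]))[0,0]
    return np.r_[p,1]
def atz(c,u,v,z):
    E=c["extrinsics"]; d=E[:3,:3]@ray(c,u,v); o=E[:3,3]
    return o+d*(z-o[2])/d[2]
E
python3 - <<'E'
from h import *
s=get_state();print(s["t"],s["position"],s["orientation"],s["finger_gap"])
for n in ("top","side"):
    c=read_camera(n);cv2.imwrite(f"pics/{n}.png",c["color"])
    print(n,c["extrinsics"].round(2).tolist(),c["k1"])
    for q in ("light_lever_tip","light_lever_base","tray","die_tall_top","gap","cast_gap","cast_full","bowl","jar","dappen","wax_tin"):
        r=tip_of(c,q)
        for d in r[:4]:
            p=d["point"];print(q,round(d["conf"],2),np.round(p[::-1]).tolist(),world(c,[p[::-1]])[0].round(0).tolist())
E
```

```text
0.0 [ 276.60927807 -559.68067181  240.28942864] [-3.13947624e+00 -3.48530670e-04  4.58805655e-01] 87.06716060055865
top [[-0.0, -0.99, 0.14, 330.42], [-1.0, 0.0, 0.0, 42.77], [-0.0, -0.14, -0.99, 1382.95], [0.0, 0.0, 0.0, 1.0]] 0.027771584994310834
light_lever_tip 0.67 [211.0, 204.0] [485.0, 310.0, 86.0]
light_lever_tip 0.62 [172.0, 176.0] [563.0, 420.0, 84.0]
light_lever_tip 0.49 [168.0, 227.0] [423.0, 426.0, 84.0]
light_lever_base 0.78 [186.0, 170.0] [591.0, 397.0, 27.0]
light_lever_base 0.71 [221.0, 194.0] [520.0, 294.0, 30.0]
light_lever_base 0.64 [178.0, 217.0] [454.0, 413.0, 34.0]
light_lever_base 0.2 [326.0, 196.0] [517.0, -8.0, 3.0]
tray 0.56 [325.0, 207.0] [485.0, -5.0, 1.0]
tray 0.27 [391.0, 168.0] [598.0, -198.0, 14.0]
die_tall_top 0.45 [334.0, 210.0] [472.0, -29.0, 40.0]
gap 0.91 [435.0, 167.0] [599.0, -324.0, 19.0]
gap 0.75 [409.0, 271.0] [301.0, -240.0, 15.0]
gap 0.72 [392.0, 169.0] [594.0, -200.0, 19.0]
cast_gap 0.9 [395.0, 176.0] [574.0, -209.0, 14.0]
cast_gap 0.68 [392.0, 271.0] [301.0, -192.0, 16.0]
cast_gap 0.67 [443.0, 174.0] [579.0, -348.0, 16.0]
cast_full 0.85 [
[... 896 characters left out ...]
2.0, 50.0]
die_tall_top 0.47 [301.0, 268.0] [492.0, 180.0, -0.0]
die_tall_top 0.27 [318.0, 156.0] [716.0, -178.0, 0.0]
gap 0.93 [382.0, 137.0] [608.0, -348.0, 15.0]
gap 0.62 [358.0, 155.0] [603.0, -209.0, 30.0]
cast_gap 0.66 [391.0, 143.0] [566.0, -326.0, 21.0]
cast_gap 0.59 [372.0, 168.0] [550.0, -198.0, 16.0]
cast_full 0.74 [422.0, 172.0] [429.0, -249.0, 22.0]
cast_full 0.72 [277.0, 178.0] [731.0, -20.0, 13.0]
cast_full 0.63 [256.0, 288.0] [480.0, 320.0, 81.0]
bowl 0.94 [276.0, 175.0] [726.0, -12.0, 30.0]
jar 0.64 [244.0, 214.0] [702.0, 134.0, 13.0]
dappen 0.6 [207.0, 249.0] [680.0, 270.0, 20.0]
wax_tin 0.68 [363.0, 234.0] [437.0, 23.0, 8.0]
wax_tin 0.6 [341.0, 138.0] [705.0, -276.0, 14.0]
```

View pics/top.png

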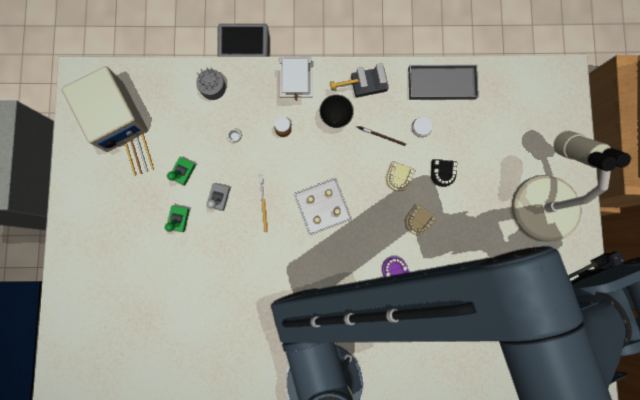

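View pics/side.png

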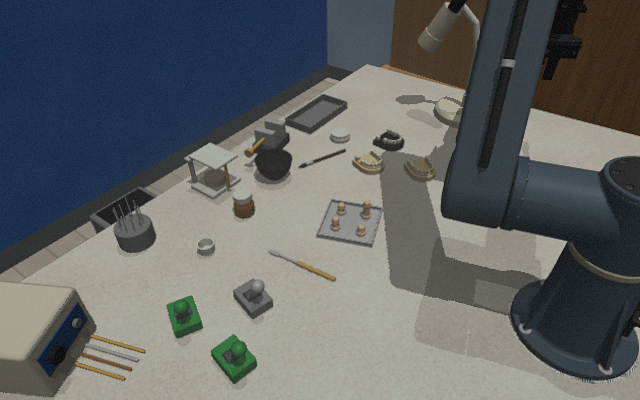

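The top view shows the grey switch at (218,196), two green ones at (181,170) and (177,218), the tray at (323,206), cream casts at (400,176) and (420,219, in shadow), and black and purple look-alikes at (444,172) and (396,267). The grey switch is the one meant. Next I'll enlarge the candidate dies and casts.

Run:
```python
from h import *
t=read_camera("top");s=read_camera("side")
def crop(c,x,y,w,h,W,H): return cv2.resize(c["color"][y:y+h,x:x+w],(W,H),interpolation=cv2.INTER_CUBIC)
a=np.hstack([crop(t,375,150,80,60*80//80+20,400,400)[:300],crop(s,340,120,100,75,400,300)])
a=np.hstack([crop(t,375,155,80,80,300,300),crop(s,340,115,125,75,500,300)])
b=np.hstack([crop(t,290,172,64,64,300,300),crop(s,310,185,125,75,500,300)])
cv2.imwrite("pics/c1.png",np.vstack([a,b]))
# height map via depth on the tray and on the lever
for n,c in(("top",t),("side",s)):
    r=c["range_z"];vv,uu=np.nonzero(r>0);K=c["K"]
    p=cv2.undistortPoints(np.c_[uu,vv].astype(float)[:,None],K,np.array([float(c["k1"]),0,0,0,0]))[:,0]
    P=np.c_[p,np.ones(len(p))]*r[vv,uu][:,None];P=P@c["extrinsics"][:3,:3].T+c["extrinsics"][:3,3]
    for nm,(x0,x1,y0,y1,z0,z1) in dict(dies=(410,560,-80,80,20,70),lever=(440,560,260,370,60,100),base=(440,560,260,370,18,32)).items():
        m=(P[:,0]>x0)&(P[:,0]<x1)&(P[:,1]>y0)&(P[:,1]<y1)&(P[:,2]>z0)&(P[:,2]<z1)
        im=np.zeros(r.shape,np.uint8);im[vv[m],uu[m]]=1
        k,l=cv2.connectedComponents(im)
        for i in range(1,k):
            q=P[m][l[vv[m],uu[m]]==i]
            if len(q)>4:
                tp=q[q[:,2]>np.percentile(q[:,2],95)-6]
                print(n,nm,len(q),"zmax",np.percentile(q[:,2],95).round(),"mean",q.mean(0).round(),"top",tp.mean(0).round(), "minrect",[np.round(v,1) for v in cv2.minAreaRect(q[:,:2].astype(np.float32))])
```

```text
top dies 29 zmax 34.0 mean [525. -15.  29.] top [526. -16.  31.] minrect [array([524.2, -14.2]), array([13.8, 14.3]), np.float64(2.3)]
top dies 35 zmax 39.0 mean [506.  38.  31.] top [506.  37.  36.] minrect [array([506. ,  37.6]), array([14.4, 18. ]), np.float64(89.9)]
top dies 37 zmax 53.0 mean [469. -37.  46.] top [469. -37.  51.] minrect [array([469.2, -36.9]), array([16.1, 15.9]), np.float64(45.5)]
top dies 26 zmax 30.0 mean [448.  19.  25.] top [448.  19.  27.] minrect [array([446.9,  19.2]), array([11.5, 14.6]), np.float64(89.9)]
top lever 72 zmax 88.0 mean [488. 310.  82.] top [488. 311.  85.] minrect [array([488.2, 310.8]), array([23.6, 22.7]), np.float64(29.5)]
top base 300 zmax 30.0 mean [520. 299.  25.] top [521. 300.  27.] minrect [array([516.2, 304.1]), array([51. , 70.2]), np.float64(75.0)]
side dies 85 zmax 50.0 mean [465. -35.  40.] top [466. -36.  48.] minrect [array([466.3, -36.2]), array([19.2, 15.9]), np.float64(54.9)]
side dies 45 zmax 31.0 mean [523. -12.  27.] top [524. -13.  29.] minrect [array([523.3, -13.1]), array([17.1, 14. ]), np.float64(53.9)]
side dies 53 zmax 35.0 mean [503.  41.  30.] top [504.  40.  33.] minrect [array([504.2,  39.7]), array([16.4, 14. ]), np.float64(4.2)]
side dies 41 zmax 28.0 mean [445.  20.  24.] top [446.  20.  25.] minrect [array([446. ,  20.4]), array([17.1, 14.7]), np.float64(22.3)]
side lever 155 zmax 86.0 mean [483. 315.  80.] top [485. 314.  83.] minrect [array([484.6, 314.6]), array([24.4, 20.1]), np.float64(46.1)]
side base 593 zmax 28.0 mean [510. 311.  23.] top [510. 310.  24.] minrect [array([513.7, 305.1]), array([50.1, 70.5]), np.float64(76.0)]
```

View pics/c1.png

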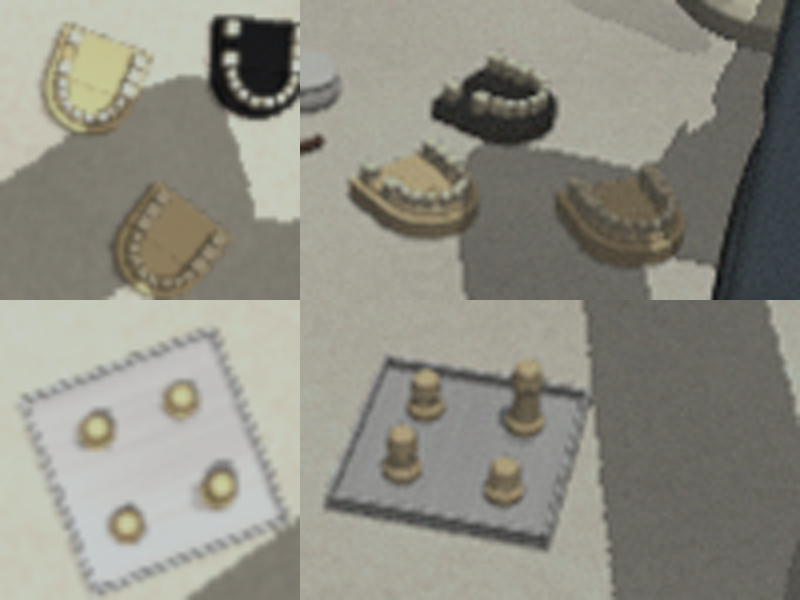

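The tallest die is the one at top px (336,213): its top measures z≈51 at about (468,-36), while the other three measure 28-37. The gap cast is the lit cream one at (400,176), with a tooth missing at about (394,167). The cast at (420,219) has a complete row. The lever box centre is about (515,304.5) with yaw -0.26, and the ball is at about (486,313). First I'll turn and swing left.

```bash
python3 -m inch '[{"rz":0.18,"hand":1},{"rz":0.18,"hand":1},{"rz":0.18,"hand":1},{"rz":0.18,"hand":1},{"x":11,"y":-56,"hand":1},{"x":11,"y":-56,"hand":1},{"x":11,"y":-56,"hand":1},{"x":11,"y":-56,"hand":1},{"x":11,"y":-56,"hand":1},{"x":11,"y":-56,"hand":1},{"x":11,"y":-56,"hand":1},{"x":11,"y":-56,"hand":1}]'
```

```text
$[0]: bad value
```

```bash
python3 -m inch '[{"x":0,"y":0,"z":0,"rx":0,"ry":0,"rz":0.18,"hand":1}]'; python3 -m inch --help | head -20
```

```text
t: 1.42
position: [276.8, -560.3, 241.2]
orientation: [-3.142, 0.0, 0.274]
ft_force: [-0.4, 0.8, -0.3]
finger_gap: 82.9
grip_force: 0.0invalid input: not JSON, or not a number
```

```bash
python3 -m inch '[{"x":0,"y":0,"z":0,"rx":0,"ry":0,"rz":0.18,"hand":1},{"x":0,"y":0,"z":0,"rx":0,"ry":0,"rz":0.18,"hand":1},{"x":0,"y":0,"z":0,"rx":0,"ry":0,"rz":0.18,"hand":1},{"x":11,"y":-56,"z":0,"rx":0,"ry":0,"rz":0,"hand":1},{"x":11,"y":-56,"z":0,"rx":0,"ry":0,"rz":0,"hand":1},{"x":11,"y":-56,"z":0,"rx":0,"ry":0,"rz":0,"hand":1},{"x":11,"y":-56,"z":0,"rx":0,"ry":0,"rz":0,"hand":1},{"x":11,"y":-56,"z":0,"rx":0,"ry":0,"rz":0,"hand":1},{"x":11,"y":-56,"z":0,"rx":0,"ry":0,"rz":0,"hand":1},{"x":11,"y":-56,"z":0,"rx":0,"ry":0,"rz":0,"hand":1},{"x":11,"y":-56,"z":0,"rx":0,"ry":0,"rz":0,"hand":1}]'
python3 - <<'E'
from h import *
p=np.array(get_state()["position"]);R=cv2.Rodrigues(np.zeros(3))[0]
from scipy.spatial.transform import Rotation as Ro
R=Ro.from_euler("xyz",get_state()["orientation"]).as_matrix()
x=np.array([np.cos(.26),-np.sin(.26),0])
print(p,R.T@(np.array([515,304.5,200])-78*x-p))
E
```

```text
t: 2.8
position: [478.4, -148.7, 241.6]
orientation: [3.141, -0.001, -0.261]
ft_force: [-0.2, -0.1, -1.0]
finger_gap: 0.4
grip_force: 0.0
[ 478.3664041  -148.69265792  241.5716017 ] [-159.79389596 -447.15951954   41.28448107]
```

```bash
python3 -m inch '[{"x":-18,"y":-50,"z":4,"rx":0,"ry":0,"rz":0,"hand":1},{"x":-18,"y":-50,"z":4,"rx":0,"ry":0,"rz":0,"hand":1},{"x":-18,"y":-50,"z":4,"rx":0,"ry":0,"rz":0,"hand":1},{"x":-18,"y":-50,"z":4,"rx":0,"ry":0,"rz":0,"hand":1},{"x":-18,"y":-50,"z":4,"rx":0,"ry":0,"rz":0,"hand":1},{"x":-18,"y":-50,"z":4,"rx":0,"ry":0,"rz":0,"hand":1},{"x":-18,"y":-50,"z":4,"rx":0,"ry":0,"rz":0,"hand":1},{"x":-18,"y":-50,"z":4,"rx":0,"ry":0,"rz":0,"hand":1},{"x":-18,"y":-48,"z":8,"rx":0,"ry":0,"rz":0,"hand":1},{"x":0,"y":0,"z":0,"rx":0,"ry":0,"rz":0,"hand":1}]'
python3 - <<'E'
from h import *
from scipy.spatial.transform import Rotation as Ro
s=get_state();p=np.array(s["position"]);R=Ro.from_euler("xyz",s["orientation"]).as_matrix()
c=read_camera("wrist");cv2.imwrite("pics/w1.png",c["color"])
T=np.eye(4);T[:3,:3]=R;T[:3,3]=p;c["extrinsics"]=T@c["T_tool_cam"]
for q in("light_lever_tip","light_lever_base"):
    for d in tip_of(c,q)[:3]: u=d["point"][::-1];print(q,d["conf"],np.round(u),world(c,[u])[0].round(),atz(c,*u,76 if "tip" in q else 0).round())
x=np.array([np.cos(.26),-np.sin(.26),0])
print(p,"to start",R.T@(np.array([515,304.5,80])-78*x-p))
E
```

```text
t: 4.05
position: [435.9, 327.4, 200.8]
orientation: [-3.141, 0.0, -0.256]
ft_force: [-0.7, -0.4, 0.9]
finger_gap: 0.1
grip_force: 0.0
light_lever_tip 0.83 [223. 230.] [481. 348. 259.] [426. 428.  76.]
light_lever_tip 0.67 [169.  72.] [567. 420.  87.] [570. 425.  76.]
light_lever_tip 0.61 [325. 133.] [490. 312.  88.] [489. 312.  76.]
light_lever_base 0.91 [321. 105.] [513. 309.  39.] [514. 309.   0.]
light_lever_base 0.89 [206.  53.] [586. 402.  35.] [595. 412.   0.]
light_lever_base 0.82 [242. 182.] [459. 409.  33.] [455. 420.   0.]
[435.92886983 327.41975871 200.82922414] to start [  4.30512563   1.92204496 120.82769377]
```

View pics/w1.png

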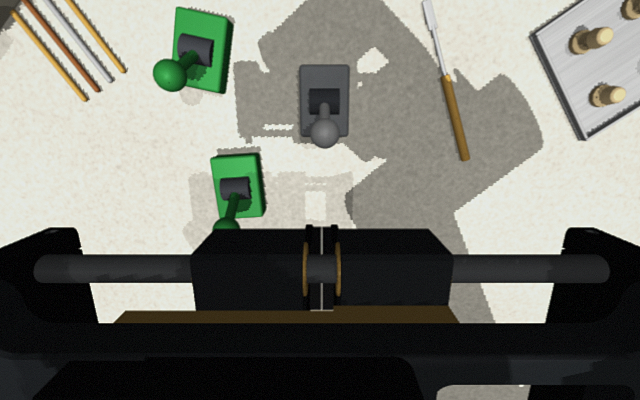

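The wrist view shows the grey lever's ball at (325,133), which gives (489,312) and agrees with the other cameras. The box is aligned with the tool, and the green ones are clear to the left.

```bash
python3 -m inch '[{"x":0,"y":1,"z":60,"rx":0,"ry":0,"rz":0,"hand":1},{"x":0,"y":1,"z":60,"rx":0,"ry":0,"rz":0,"hand":1},{"x":15,"y":0,"z":0,"rx":0,"ry":0,"rz":0,"hand":1},{"x":15,"y":0,"z":0,"rx":0,"ry":0,"rz":0,"hand":1},{"x":12,"y":0,"z":0,"rx":0,"ry":0,"rz":0,"hand":1},{"x":12,"y":0,"z":0,"rx":0,"ry":0,"rz":0,"hand":1},{"x":10,"y":0,"z":0,"rx":0,"ry":0,"rz":0,"hand":1},{"x":10,"y":0,"z":0,"rx":0,"ry":0,"rz":0,"hand":1},{"x":7,"y":0,"z":0,"rx":0,"ry":0,"rz":0,"hand":1},{"x":0,"y":0,"z":0,"rx":0,"ry":0,"rz":0,"hand":1}]'
```

```text
t: 5.45
position: [515.1, 301.3, 81.0]
orientation: [3.141, -0.001, -0.261]
ft_force: [-0.4, -0.5, 0.1]
finger_gap: 0.3
grip_force: 0.0
```

```bash
python3 -m inch '[{"x":3,"y":0,"z":0,"rx":0,"ry":0,"rz":0,"hand":1},{"x":2,"y":0,"z":0,"rx":0,"ry":0,"rz":0,"hand":1},{"x":0,"y":0,"z":0,"rx":0,"ry":0,"rz":0,"hand":1}]'; python3 -m inch '[{"x":2,"y":0,"z":0,"rx":0,"ry":0,"rz":0,"hand":1},{"x":0,"y":0,"z":0,"rx":0,"ry":0,"rz":0,"hand":1}]'
```

```text
t: 5.82
position: [518.9, 300.1, 81.0]
orientation: [3.141, 0.001, -0.261]
ft_force: [-0.6, 1.0, -0.7]
finger_gap: 0.3
grip_force: 0.5
t: 6.08
position: [520.0, 299.8, 81.0]
orientation: [3.141, 0.002, -0.261]
ft_force: [-3.5, 1.6, -0.6]
finger_gap: 0.1
grip_force: 1.9
```

```bash
python3 -m inch '[{"x":2,"y":0,"z":0,"rx":0,"ry":0,"rz":0,"hand":1},{"x":0,"y":0,"z":0,"rx":0,"ry":0,"rz":0,"hand":1}]'
```

```text
t: 6.32
position: [520.3, 299.7, 80.9]
orientation: [3.14, 0.006, -0.262]
ft_force: [-6.8, 3.5, 1.5]
finger_gap: 0.7
grip_force: 3.8
```

```bash
python3 -m inch '[{"x":2,"y":0,"z":0,"rx":0,"ry":0,"rz":0,"hand":1},{"x":0,"y":0,"z":0,"rx":0,"ry":0,"rz":0,"hand":1}]'
```

```text
t: 6.58
position: [520.5, 299.6, 80.9]
orientation: [3.14, 0.009, -0.262]
ft_force: [-10.5, 4.9, 3.1]
finger_gap: 0.3
grip_force: 5.5
```

The force rises without motion at x'≈6, as predicted for the stop. I'll back off, lift and check the lever.

```bash
python3 -m inch '[{"x":-15,"y":0,"z":0,"rx":0,"ry":0,"rz":0,"hand":1},{"x":-25,"y":0,"z":0,"rx":0,"ry":0,"rz":0,"hand":1},{"x":0,"y":0,"z":-60,"rx":0,"ry":0,"rz":0,"hand":1},{"x":0,"y":0,"z":-60,"rx":0,"ry":0,"rz":0,"hand":1},{"x":0,"y":50,"z":0,"rx":0,"ry":0,"rz":0,"hand":1},{"x":0,"y":50,"z":0,"rx":0,"ry":0,"rz":0,"hand":1},{"x":0,"y":50,"z":0,"rx":0,"ry":0,"rz":0,"hand":1},{"x":0,"y":0,"z":0,"rx":0,"ry":0,"rz":0,"hand":1}]'
cat >> h.py <<'E'
from scipy.spatial.transform import Rotation as Ro
def wrist():
    s=get_state();T=np.eye(4);T[:3,:3]=Ro.from_euler("xyz",s["orientation"]).as_matrix();T[:3,3]=s["position"]
    c=read_camera("wrist");c["extrinsics"]=T@c["T_tool_cam"];return c,T
def to(T,g): return (T[:3,:3].T@(np.array(g)-T[:3,3])).round(1)
E
python3 - <<'E'
from h import *
c,T=wrist()
for n,k in(("wrist",c),("side",read_camera("side")),("top",read_camera("top"))):
    for q,z in(("light_lever_tip",75),("die_tall_top",51),("gap",30)):
        for d in tip_of(k,q)[:4]: u=d["point"][::-1];print(n,q,round(d["conf"],2),np.round(u),world(k,[u])[0].round(),atz(k,*u,z).round())
print(T[:3,3],to(T,[467.5,-36,180]))
E
```

```text
t: 7.58
position: [447.4, 161.5, 201.8]
orientation: [3.141, -0.002, -0.265]
ft_force: [0.2, 0.5, -0.3]
finger_gap: 0.5
grip_force: 0.0
wrist light_lever_tip 0.71 [141. 131.] [543. 294.  87.] [545. 300.  75.]
wrist die_tall_top 0.54 [143. 134.] [540. 293.  86.] [544. 313.  51.]
side light_lever_tip 0.74 [244. 272.] [530. 301.  74.] [530. 301.  75.]
side light_lever_tip 0.7 [373. 164.] [ 550. -202.   26.] [ 514. -140.   75.]
side light_lever_tip 0.67 [237. 349.] [419. 430.  83.] [424. 426.  75.]
side light_lever_tip 0.5 [180. 308.] [558. 429.  81.] [563. 427.  75.]
side die_tall_top 0.71 [368. 200.] [467. -42.  50.] [466. -40.  51.]
side die_tall_top 0.33 [360. 232.] [443.  26.  12.] [423.  61.  51.]
side gap 0.77 [468. 189.] [ 313. -281.   -2.] [ 301. -239.   30.]
side gap 0.69 [382. 136.] [ 611. -353.   15.] [ 598. -330.   30.]
side gap 0.52 [359. 157.] [415.  89. 264.] [ 595. -206.   30.]
side gap 0.29 [372. 167.] [ 550. -198.   18.] [ 541. -183.   30.]
top light_lever_tip 0.65 [170. 229.] [417. 421.  80.] [417. 423.  75.]
top light_lever_tip 0.43 [171. 175.] [566. 422.  85.] [568. 425.  75.]
top die_tall_top 0.58 [336. 210.] [471. -34.  52.] [470. -35.  51.]
top die_tall_top 0.35 [236. 137.] [695. 258.   3.] [682. 250.  51.]
top gap 0.87 [408. 266.] [ 315. -241.    0.] [ 315. -234.   30.]
top gap 0.59 [394. 168.] [ 597. -205.   19.] [ 595. -205.   30.]
[447.42767789 161.51870072 201.78567102] [ 71.1 185.3  22. ]
```

The lever is on: the tip is at about (545,300) and (543,297) was expected. Next I move abreast of the die and look with the wrist camera.

```bash
python3 -m inch '[{"x":0,"y":46,"z":0,"rx":0,"ry":0,"rz":0,"hand":1},{"x":0,"y":46,"z":0,"rx":0,"ry":0,"rz":0,"hand":1},{"x":0,"y":46,"z":0,"rx":0,"ry":0,"rz":0,"hand":1},{"x":0,"y":46,"z":0,"rx":0,"ry":0,"rz":0,"hand":1},{"x":0,"y":0,"z":0,"rx":0,"ry":0,"rz":0,"hand":1},{"x":0,"y":0,"z":0,"rx":0,"ry":0,"rz":0,"hand":1}]'
python3 - <<'E'
from h import *
c,T=wrist();cv2.imwrite("pics/w2.png",c["color"])
for d in tip_of(c,"die_tall_top")[:3]: u=d["point"][::-1];print(d["conf"],np.round(u),world(c,[u])[0].round(),atz(c,*u,51).round())
print(c["range_z"][190:230:10,300:340:10])
print(T[:3,3],to(T,[467.5,-36,84]))
E
```

```text
t: 8.93
position: [400.3, -13.4, 201.3]
orientation: [-3.141, -0.0, -0.262]
ft_force: [0.4, -0.6, -0.2]
finger_gap: 0.3
grip_force: 0.0
0.89 [326. 112.] [470. -35.  52.] [470. -35.  51.]
[[354.93436 355.14514 354.83734 353.855  ]
 [360.07654 358.39877 360.07486 359.59525]
 [362.17413 363.18134 362.0809  362.15347]
 [366.0799  365.61664 365.13882 363.97107]]
[400.34020936 -13.43617246 201.30336969] [ 70.7   4.4 117.3]
```

View pics/w2.png

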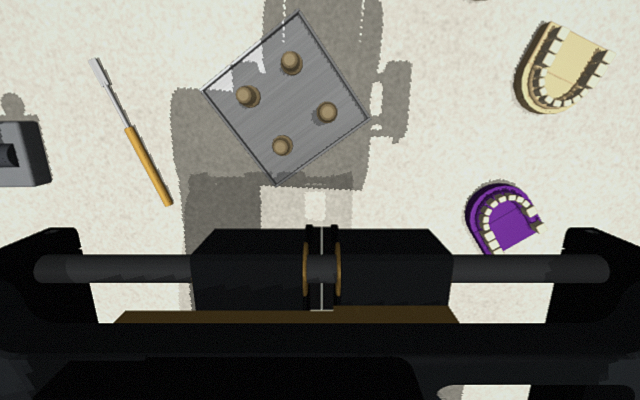

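The wrist view has the tallest die at (326,112), which gives (470,-35, 52), matching the other cameras. I move over it at height, then descend to TCP 85 (tips about 15 mm above) and dwell.

```bash
python3 -m inch '[{"x":36,"y":2,"z":0,"rx":0,"ry":0,"rz":0,"hand":1},{"x":36,"y":1.5,"z":0,"rx":0,"ry":0,"rz":0,"hand":1},{"x":0,"y":0,"z":0,"rx":0,"ry":0,"rz":0,"hand":1},{"x":0,"y":0,"z":40,"rx":0,"ry":0,"rz":0,"hand":1},{"x":0,"y":0,"z":40,"rx":0,"ry":0,"rz":0,"hand":1},{"x":0,"y":0,"z":36,"rx":0,"ry":0,"rz":0,"hand":1},{"x":0,"y":0,"z":0,"rx":0,"ry":0,"rz":0,"hand":1},{"x":0,"y":0,"z":0,"rx":0,"ry":0,"rz":0,"hand":1}]'
O='{"x":0,"y":0,"z":0,"rx":0,"ry":0,"rz":0,"hand":1}'
python3 -m inch '[{"x":0,"y":0,"z":0,"rx":0,"ry":0,"rz":0,"hand":1},{"x":0,"y":0,"z":0,"rx":0,"ry":0,"rz":0,"hand":1},{"x":0,"y":0,"z":0,"rx":0,"ry":0,"rz":0,"hand":1},{"x":0,"y":0,"z":0,"rx":0,"ry":0,"rz":0,"hand":1},{"x":0,"y":0,"z":0,"rx":0,"ry":0,"rz":0,"hand":1},{"x":0,"y":0,"z":0,"rx":0,"ry":0,"rz":0,"hand":1},{"x":0,"y":0,"z":0,"rx":0,"ry":0,"rz":0,"hand":1},{"x":0,"y":0,"z":0,"rx":0,"ry":0,"rz":0,"hand":1},{"x":0,"y":0,"z":0,"rx":0,"ry":0,"rz":0,"hand":1},{"x":0,"y":0,"z":0,"rx":0,"ry":0,"rz":0,"hand":1},{"x":0,"y":0,"z":0,"rx":0,"ry":0,"rz":0,"hand":1},{"x":0,"y":0,"z":0,"rx":0,"ry":0,"rz":0,"hand":1}]'
python3 -m inch '[{"x":0,"y":0,"z":0,"rx":0,"ry":0,"rz":0,"hand":1},{"x":0,"y":0,"z":0,"rx":0,"ry":0,"rz":0,"hand":1},{"x":0,"y":0,"z":0,"rx":0,"ry":0,"rz":0,"hand":1},{"x":0,"y":0,"z":0,"rx":0,"ry":0,"rz":0,"hand":1},{"x":0,"y":0,"z":0,"rx":0,"ry":0,"rz":0,"hand":1},{"x":0,"y":0,"z":0,"rx":0,"ry":0,"rz":0,"hand":1},{"x":0,"y":0,"z":0,"rx":0,"ry":0,"rz":0,"hand":1},{"x":0,"y":0,"z":0,"rx":0,"ry":0,"rz":0,"hand":1},{"x":0,"y":0,"z":0,"rx":0,"ry":0,"rz":0,"hand":1},{"x":0,"y":0,"z":0,"rx":0,"ry":0,"rz":0,"hand":1}]'
```

```text
t: 10.02
position: [468.9, -35.0, 86.0]
orientation: [-3.142, -0.0, -0.26]
ft_force: [0.9, 0.9, -0.0]
finger_gap: 0.8
grip_force: 0.0
t: 11.52
position: [468.8, -35.6, 85.3]
orientation: [-3.142, 0.0, -0.261]
ft_force: [0.5, 0.1, 0.0]
finger_gap: 0.2
grip_force: 0.0
t: 12.78
position: [468.8, -35.6, 85.3]
orientation: [-3.142, -0.0, -0.261]
ft_force: [-0.0, -0.1, 0.5]
finger_gap: 0.2
grip_force: 0.0
```

```bash
python3 -m inch '[{"x":0,"y":0,"z":-58,"rx":0,"ry":0,"rz":0,"hand":1},{"x":0,"y":0,"z":-58,"rx":0,"ry":0,"rz":0,"hand":1},{"x":28,"y":44,"z":0,"rx":0,"ry":0,"rz":0,"hand":1},{"x":28,"y":44,"z":0,"rx":0,"ry":0,"rz":0,"hand":1},{"x":28,"y":44,"z":0,"rx":0,"ry":0,"rz":0,"hand":1},{"x":0,"y":0,"z":0,"rx":0,"ry":0,"rz":0,"hand":1},{"x":0,"y":0,"z":0,"rx":0,"ry":0,"rz":0,"hand":1}]'
python3 - <<'E'
from h import *
c,T=wrist();cv2.imwrite("pics/w3.png",cv2.resize(c["color"][0:220,170:490],(800,550),interpolation=cv2.INTER_CUBIC))
for q,z in(("gap",30),("cast_gap",0)):
  for d in tip_of(c,q)[:3]: u=d["point"][::-1];print(q,d["conf"],np.round(u),world(c,[u])[0].round(),atz(c,*u,z).round())
print(T[:3,3])
E
```

```text
t: 13.65
position: [515.0, -184.2, 200.7]
orientation: [-3.141, 0.002, -0.262]
ft_force: [0.0, -0.6, 0.1]
finger_gap: 0.7
grip_force: 0.0
gap 0.76 [320. 102.] [ 595. -202.   22.] [ 595. -202.   30.]
gap 0.75 [445.  59.] [ 603. -333.   17.] [ 602. -328.   30.]
cast_gap 0.92 [344. 124.] [ 568. -221.   16.] [ 567. -221.    0.]
cast_gap 0.79 [458.  81.] [ 579. -343.   16.] [ 579. -350.    0.]
[ 514.96031708 -184.17707558  200.7321691 ]
```

View pics/w3.png

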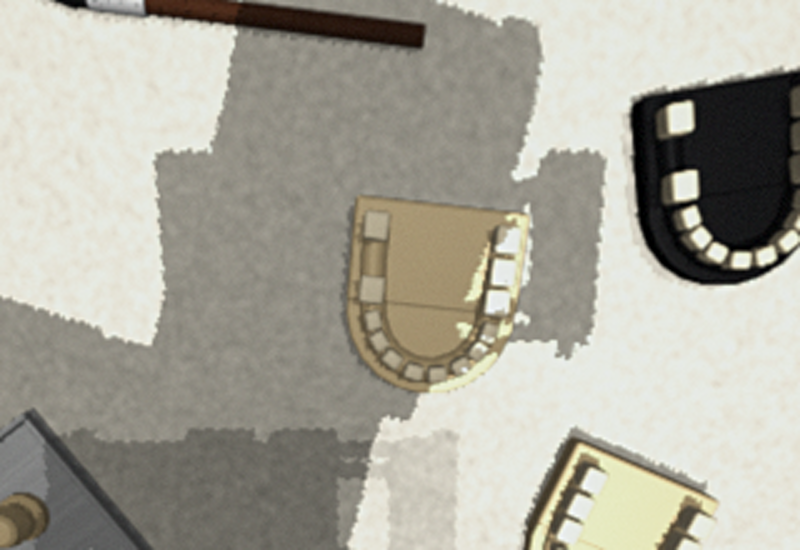

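The cast at crop centre (435,295) is cream, with one molar missing on its left (+y) side at crop (373,257), i.e. px (319,103), giving (595,-203). The cameras agree within 3 mm.

```bash
python3 -m inch '[{"x":41,"y":-1,"z":0,"rx":0,"ry":0,"rz":0,"hand":1},{"x":41,"y":-1,"z":0,"rx":0,"ry":0,"rz":0,"hand":1},{"x":0,"y":0,"z":0,"rx":0,"ry":0,"rz":0,"hand":1},{"x":0,"y":0,"z":50,"rx":0,"ry":0,"rz":0,"hand":1},{"x":0,"y":0,"z":50,"rx":0,"ry":0,"rz":0,"hand":1},{"x":0,"y":0,"z":36,"rx":0,"ry":0,"rz":0,"hand":1},{"x":0,"y":0,"z":0,"rx":0,"ry":0,"rz":0,"hand":1},{"x":0,"y":0,"z":0,"rx":0,"ry":0,"rz":0,"hand":1}]'
python3 -m inch '[{"x":0,"y":0,"z":0,"rx":0,"ry":0,"rz":0,"hand":1},{"x":0,"y":0,"z":0,"rx":0,"ry":0,"rz":0,"hand":1},{"x":0,"y":0,"z":0,"rx":0,"ry":0,"rz":0,"hand":1},{"x":0,"y":0,"z":0,"rx":0,"ry":0,"rz":0,"hand":1},{"x":0,"y":0,"z":0,"rx":0,"ry":0,"rz":0,"hand":1},{"x":0,"y":0,"z":0,"rx":0,"ry":0,"rz":0,"hand":1},{"x":0,"y":0,"z":0,"rx":0,"ry":0,"rz":0,"hand":1},{"x":0,"y":0,"z":0,"rx":0,"ry":0,"rz":0,"hand":1},{"x":0,"y":0,"z":0,"rx":0,"ry":0,"rz":0,"hand":1},{"x":0,"y":0,"z":0,"rx":0,"ry":0,"rz":0,"hand":1},{"x":0,"y":0,"z":0,"rx":0,"ry":0,"rz":0,"hand":1},{"x":0,"y":0,"z":0,"rx":0,"ry":0,"rz":0,"hand":1}]'
python3 -m inch '[{"x":0,"y":0,"z":0,"rx":0,"ry":0,"rz":0,"hand":1},{"x":0,"y":0,"z":0,"rx":0,"ry":0,"rz":0,"hand":1},{"x":0,"y":0,"z":0,"rx":0,"ry":0,"rz":0,"hand":1},{"x":0,"y":0,"z":0,"rx":0,"ry":0,"rz":0,"hand":1},{"x":0,"y":0,"z":0,"rx":0,"ry":0,"rz":0,"hand":1},{"x":0,"y":0,"z":0,"rx":0,"ry":0,"rz":0,"hand":1},{"x":0,"y":0,"z":0,"rx":0,"ry":0,"rz":0,"hand":1},{"x":0,"y":0,"z":0,"rx":0,"ry":0,"rz":0,"hand":1},{"x":0,"y":0,"z":0,"rx":0,"ry":0,"rz":0,"hand":1},{"x":0,"y":0,"z":0,"rx":0,"ry":0,"rz":0,"hand":1}]'
python3 - <<'E'
from h import *
c=read_camera("side");cv2.imwrite("pics/s2.png",c["color"])
E
```

```text
t: 14.8
position: [596.0, -203.8, 66.6]
orientation: [3.141, -0.001, -0.261]
ft_force: [-0.5, -0.4, 0.5]
finger_gap: 0.5
grip_force: 0.0
t: 16.3
position: [595.6, -204.1, 65.3]
orientation: [3.142, 0.0, -0.261]
ft_force: [-0.0, -0.6, -0.9]
finger_gap: 0.4
grip_force: 0.0
t: 17.55
position: [595.6, -204.1, 65.2]
orientation: [-3.142, 0.0, -0.261]
ft_force: [0.4, 0.4, -0.6]
finger_gap: 0.2
grip_force: 0.0
```

View pics/s2.png

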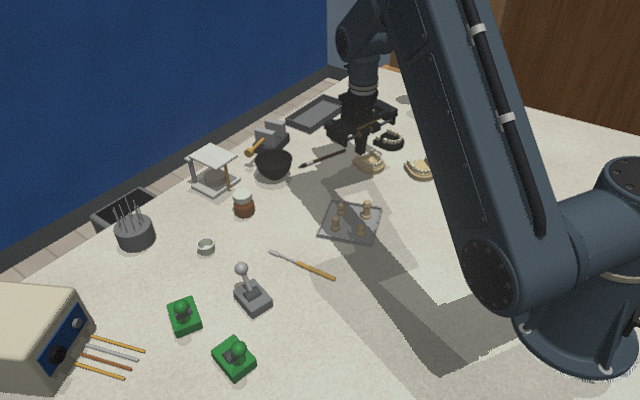

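The lever is over at (242,268), all the dies stand, and the fingertips are over the gap at (362,148). I'll lift clear and hand in.

```bash
python3 -m inch '[{"x":0,"y":0,"z":-50,"rx":0,"ry":0,"rz":0,"hand":1},{"x":0,"y":0,"z":-50,"rx":0,"ry":0,"rz":0,"hand":1},{"x":0,"y":0,"z":0,"rx":0,"ry":0,"rz":0,"hand":1},{"x":0,"y":0,"z":0,"rx":0,"ry":0,"rz":0,"hand":1}]'
python3 -c "
from station import *
print(job_done())"
```

```text
t: 18.1
position: [595.1, -203.8, 165.0]
orientation: [-3.141, 0.001, -0.261]
ft_force: [1.1, -0.7, 0.1]
finger_gap: 0.3
grip_force: 0.0
the job is handed in; nothing more can be done
None
```

I pushed the grey bench-light lever to its on stop, pointed for over 2.5 s each just above the tallest die and then the gap in the cream cast, saw no sign of contact with any die or cast, and handed the job in at about 18 s; no verdict was returned.

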